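Push the tube mixer's selector through its gate

ROBOT

A 6-joint arm with a two-finger parallel gripper is mounted at the origin on the work surface. World frame = base frame: x ahead of the robot, y to its left, z up, the work surface at z = 0. Lengths are in m, angles in degrees, forces in N, time in s.
With the tool pointing down it reaches from about 0.35 to 0.875 m from the base axis. Payload 4.2 kg.
Tool frame: the origin (TCP) lies where the fingers leave the gripper's body, on its centre line; the fingertips stand 70 mm ahead of it and the grasp point (between the pads) lies 51 mm ahead of it; z points along the fingers, y is the direction in which the jaws open and shut (so a half turn about z gives the same grasp; the last joint's range is limited). The gripper opens to 87 mm and grips with 3 to 60 N. Pads are 19 mm wide; open, the fingers measure 117 mm over their backs; the gripper's body (75 mm by 190 mm) begins 51 mm behind the grasp point.
Start: joints at [85.061, 22.042, 0.453, 0, -68.411, -14.817], TCP at [0.211, 0.588, 0.292] pointing down, gripper open.
Joint ranges: [-179.83, 179.83], [-69.29, 118.12], [-61.27, 80.66], [-181.25, 117.63], [-171.15, -9.14], [-177.46, 177.46]. Speed limits (degrees/s): [159.86, 159.86, 180, 180, 180, 180].

INTERFACE

Orientations are given as a 3x3 rotation matrix whose columns are the frame's x, y, z axes.
In Python, from station import sense, capture, camera_model, finish_job gives the robot as it stands.
- The arm moves only by the shell command python3 -m inch 'ROWS'. ROWS is JSON, a list of rows, each an object with "hand": the closure, from 0 (fully open) to 1 (shut); "slide": the shift along the world's x, y, z in cm, a list of three; "yaw": the turn about the world's z in rad. A call has 1 to 10 rows; each row is the pose to reach, as a shift and turn from the pose commanded when the call began; what a row does not reach only later rows make up. A row lasts 1/8 s, in which the tool goes at most 62.5 mm and 10.7 degrees, less where a joint would pass 70% of its speed; a pose out of reach is approached as far as the arm can. A call with a gripper value outside its range is refused whole. The fingers move at their own pace and stop on an object; the grip force is fixed at half the most. Time passes only in rows, so rows that repeat a pose let the fingers close. It gives the time, the measured TCP pose, the force and the opening at its end, in the units of the state.
- sense(): the state, without advancing time (a new reading comes with each control period).
- capture(name): name is "side" or "top"; returns the picture (400x640x3 uint8, blue, green, red); there is no depth.
- camera_model(name): a dict with "mtx" (3x3 intrinsics, pixels), "xyz" and "orientation" of the camera in the world. Camera axes: x right, y up, looking along -z (the intrinsics and any distortion apply to the point x, -y, -z); pixel columns grow to the right and rows downward; lengths in m; the calibration is good to about 2 mm. A picture is of the moment at which its call begins. camera_model takes no time and is no camera call.
- finish_job(): hands the job in, once; it reports no verdict.
The state is a dict: "time_s": time; "joints": joint angles; "joint_velocities": joint speeds; "effort": joint torques, N m; "tcp_pos": TCP position; "ee_rot": TCP orientation; "wrist_force": force on the tool from outside, world axes, zero at the start; "moment": the same for the moment, N m; "gripper_width": opening from 0.0 (shut) to 1.0 (fully open).
Only numpy, scipy, OpenCV 4.12 (cv2) and the standard library are available. Lean on these libraries where they do the work, as an engineer would, in place of code of your own. Each camera call takes 0.05 s, during which the arm holds its last target. There are 200 camera calls.

TASK

Choose the programme on the tube roller mixer: with the fingers, push its upright selector lever out of the park notch, across the gate and right to the end of the slot whose tile bears the raised cross. Only push the lever, gently and without pinching or forcing it, do not run it into any other marked slot, and leave the things around it undisturbed.

Things in the scene. Friction and masses are not known exactly. Their poses are not given: they have to be found in the camera images.
- mixer: Fixed bench tube mixer. Origin on the work surface under the gate's centre; x runs from its front (robot side) to its rollers, y to its left, z up. White housing under a level aluminium plate, 180 (x) by 220 mm (y), top 129 mm above the work surface; only lever and tiles stand on it. Behind it, x = 90 to 210 mm, a roller deck up to 98 mm high. All x, y below are in this frame.
- gate (a point): Centre of the gate cut in the plate, at the plate's top. Its openings are 18 mm wide: a cross channel along y at x = 0, joining two columns at y = +28 and -28 mm, each from x = -32 to +32 mm. The four ends of the columns are the marked slots. Opposite the park notch the channel's far edge is unbroken, so a lever pushed out of the notch stops there, in the channel.
- park (a point): Closed end of the park notch, at the plate's top: x = -32 mm, y = 0. The notch runs from here along +x into the middle of the cross channel. No tile marks it.
- lever: Selector lever; starts in the park notch. Steel stem, 12 mm thick, with an upright black knob, 28 mm thick, 60 mm tall. Origin at its pivot, x = y = 0, 10 mm above the work surface; its own z runs up the stem. It tilts both ways, guided by the gate's edges (3 mm play each side). Friction holds it where it is left; 2 to 3 N at the knob moves it. Slot ends are hard stops.
- knob (a point): Centre of the lever's knob, 185 mm from the pivot along the lever; the knob reaches from 30 mm below to 30 mm above it. It moves 1.6 times as far as the stem does in the gate: with the lever upright it is 66 mm above the plate's top, at the end of a marked slot about 38 mm from upright in x and 43 mm in y.
- stem (a point): Point on the stem at the gate plate's level, 115 mm from the pivot along the lever. In the cross channel it is at x = 0 of the mixer's frame (+-3 mm play); at the end of a marked slot about x = +-23, y = +-27 mm.
- tile_cross: White marker tile, 34 x 34 x 4 mm, with a raised black cross (plus sign, 28 mm wide) on top; fixed on the plate just past the end of one of the four slots, in line with it. Marks the wanted slot. Origin at the middle of its underside, at x = +56 or -56 mm, y = +28 or -28 mm in the mixer's frame. The four tiles change places between runs.
- tile_disc: A like tile with a raised black disc (27 mm), at the end of another slot.
- tile_triangle: A like tile with a raised black triangle (27 mm), at the end of another slot.
- tile_bars: A like tile with two raised black parallel bars (28 mm), at the end of another slot.
- tube_rack: Loose blue rack, 75 x 180 mm, 96 mm tall with its capped tubes, standing to the right of the mixer (its -y side). Origin under its middle. To be left alone.
- reagent_bottle: Loose white bottle, 60 mm thick, 140 mm tall, to the left of the mixer (its +y side). Origin under its middle. To be left alone.
- specimen_jar: Loose clear jar, 44 mm thick, 55 mm tall, in front of the mixer's left half. Origin under its middle. To be left alone.
- tube: Loose capped sample tube, 16 mm thick, 100 mm long, lying along the mixer's y on the rollers. Origin at its centre. To be left alone.

How it is judged (in metres and radians):
At the end, for the whole second after the job is handed in: The lever rests in the slot at the cross tile, its stem at gate level within 36.5 mm of the middle of that tile (about 4 mm short of the slot's end is still enough), and everything is at rest (horizontal distance between stem and tile_cross below 0.0365 m and angular speed of lever below 0.05 rad/s and linear speed of each of tube_rack, reagent_bottle, specimen_jar, tube below 0.02 m/s); the robot touches nothing.
It fails at once if the lever is run to the end of another marked slot (stem within 37 mm of another tile's middle) (horizontal distance between stem and tile_disc below 0.037 m or horizontal distance between stem and tile_triangle below 0.037 m or horizontal distance between stem and tile_bars below 0.037 m).
It fails at once if the lever is pinched or forced: more than 40 N between fingers and lever (contact force between the fingers and lever above 40 N).
It fails at once if a bystander is moved by more than 15 mm (distance of any of tube_rack, reagent_bottle, specimen_jar, tube from where it was at the start of the episode above 0.015 m).
It also fails if it takes over 54 s, if anything falls off the work surface, if the arm or the gripper's body presses on something with over 40 N, if the wrist force passes 120 N, or if a joint passes its speed limit or range.

## Working session

There is one attempt and no reset: what is moved stays moved. The work goes in short steps, Python scripts to look and compute and a shell command to move; the robot and the scene stay as the last step left them, time stands still between calls to the robot, and variables do not carry over. Pictures are saved under pics/ and viewed, about 8 in all and at most 12, crops included, and the job is handed in when it is done.

```bash
mkdir -p pics
python3 - <<'E'
from station import *
import cv2
for n in("top","side"):
    cv2.imwrite(f"pics/{n}0.png",capture(n)); m=camera_model(n); print(n,m)
s=sense(); print(s)
E
```

```text
top {'mtx': array([[411.22519369,   0.        , 319.2049622 ],
       [  0.        , 411.22519369, 195.13063525],
       [  0.        ,   0.        ,   1.        ]]), 'xyz': array([ 0.37300076, -0.00519875,  0.90954803]), 'orientation': array([[ 7.14239694e-02,  9.69664644e-01, -2.33771456e-01],
       [-9.97445596e-01,  6.96575147e-02, -1.58149956e-02],
       [ 9.48696601e-04,  2.34303879e-01,  9.72162945e-01]])}
side {'mtx': array([[442.89297713,   0.        , 315.14724839],
       [  0.        , 442.89297713, 196.96359811],
       [  0.        ,   0.        ,   1.        ]]), 'xyz': array([ 0.20672265, -0.50755977,  0.74371598]), 'orientation': array([[ 0.84389084,  0.35553581, -0.40179914],
       [-0.53636226,  0.57693156, -0.61600771],
       [ 0.0127978 ,  0.73535316,  0.67756325]])}
{'time_s': 0.1, 'joints': array([ 8.50616821e+01,  2.20857450e+01,  3.87553165e-01, -2.57998606e-02,
       -6.84127549e+01, -1.48165562e+01]), 'joint_velocities': array([-0.01499485, -0.13095297,  0.14211618,  0.06743152, -0.06173499,
        0.04933562]), 'effort': array([ 1.59027077e-03, -3.91688383e+01,  1.87935627e+01,  4.23180252e+00,
        1.34889531e-02, -6.87974443e-05]), 'tcp_pos': array([0.2110874 , 0.58783784, 0.29127368]), 'ee_rot': array([[ 9.41091146e-01, -3.38152502e-01, -5.83841281e-04],
       [-3.38152994e-01, -9.41089246e-01, -1.89311853e-03],
       [ 9.07160164e-05,  1.97902476e-03, -9.99998038e-01]]), 'wrist_force': array([-0.36248022, -0.56644318,  0.74221976]), 'moment': array([-0.04338959,  0.05783709,  0.00404491]), 'gripper_width': 0.995925279350995}
```

View pics/top0.png

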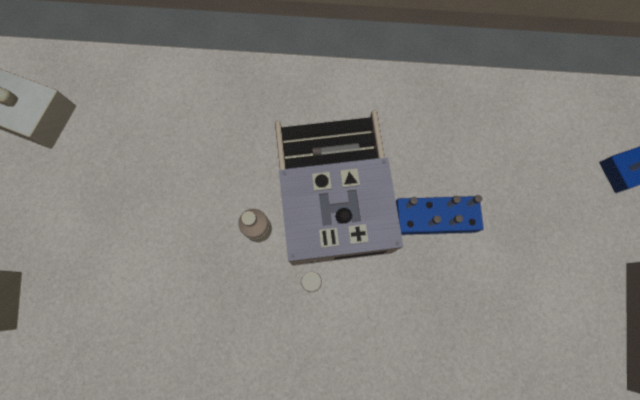

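View pics/side0.png

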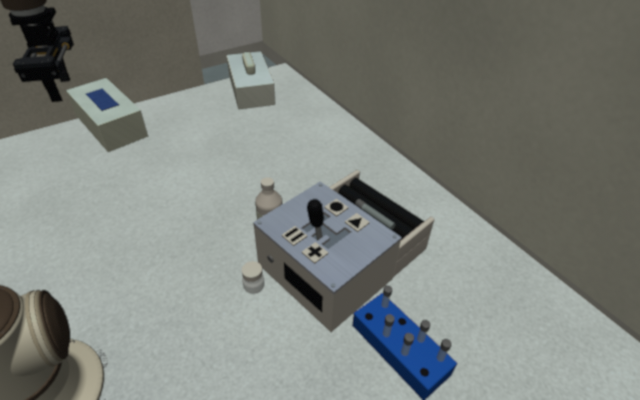

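The top view shows the knob at about (344,215). The cross tile is near right at (358,234), bars near left (329,237), disc far left (321,181) and triangle far right (349,178). So the wanted slot is at mixer x=-56, y=-28. The side view agrees.

```bash
cat > h.py <<'E'
import numpy as np,cv2
from station import *
def ray(n,u,v):
    m=camera_model(n);K=m["mtx"]
    d=np.array([(u-K[0,2])/K[0,0],-(v-K[1,2])/K[1,1],-1.]);return m["xyz"],m["orientation"]@d
def onplane(n,u,v,z):
    o,d=ray(n,u,v);return o+d*(z-o[2])/d[2]
def tri(u1,u2):
    (a,d),(b,e)=ray("top",*u1),ray("side",*u2);d=d/np.linalg.norm(d);e=e/np.linalg.norm(e)
    s=np.linalg.lstsq(np.c_[d,-e],b-a,rcond=None)[0];p,q=a+s[0]*d,b+s[1]*e
    return (p+q)/2,np.linalg.norm(p-q)
E
python3 - <<'E'
from h import *
T={"top":dict(disc=(321,181),tri=(349,178),bars=(329,237),cross=(358,234)),"side":dict(disc=(337,207),tri=(357,222),bars=(293,235),cross=(315,252))}
R={}
for n in T:
    im=cv2.imread(f"pics/{n}0.png");
    for k,(u,v) in T[n].items():
        c=im[v-14:v+15,u-14:u+15].astype(int)
        # tile is neutral/warm white, plate bluish: red >= blue-ish and bright
        w=((c[...,2]>c[...,0]-3)&(c.max(2)>125)).astype(np.uint8)
        nl,l,st,ce=cv2.connectedComponentsWithStats(w); i=1+np.argmax(st[1:,4]);
        pts=np.argwhere(l==i)[:,::-1].astype(np.float32);r=cv2.minAreaRect(pts)
        p=(u-14+r[0][0],v-14+r[0][1]);R[n,k]=p
        print(n,k,np.round(p,1),np.round(r[1],1),np.round(onplane(n,*p,.133),4))
for k in T["top"]: print(k,tri(R["top",k],R["side",k]))
for n in T:
    P={k:onplane(n,*R[n,k],.133)[:2] for k in T[n]}
    c=sum(P.values())/4; ex=P["disc"]+P["tri"]-P["bars"]-P["cross"]; ey=P["disc"]+P["bars"]-P["tri"]-P["cross"]
    print(n,c,np.linalg.norm(ex)/2,np.linalg.norm(ey)/2,np.degrees(np.arctan2(ex[1],ex[0])),np.degrees(np.arctan2(-ey[0],ey[1])))
# knob
for n,(u,v),z in(("top",(344,215),.19),("side",(316,213),.19)):
    c=cv2.imread(f"pics/{n}0.png")[v-20:v+20,u-11:u+12].max(2)<40
    nl,l,st,ce=cv2.connectedComponentsWithStats(c.astype(np.uint8));i=1+np.argmax(st[1:,4]);p=ce[i]+[u-11,v-20];print(n,"knob",p,st[i],onplane(n,*p,z))
a=np.hstack([cv2.resize(cv2.imread("pics/top0.png")[150:260,270:410],None,fx=2.8,fy=2.8),cv2.resize(cv2.imread("pics/side0.png")[170:280,250:390],None,fx=2.8,fy=2.8)]);cv2.imwrite("pics/crop.png",a)
E
```

```text
top disc [321.2 180.4] [17.2 18.2] [0.5896 0.0056 0.133 ]
top tri [349.4 177. ] [17.2 18.2] [ 0.6005 -0.0492  0.133 ]
top bars [328.6 237.1] [18.7 18.5] [ 0.4793 -0.0161  0.133 ]
top cross [357.8 233.6] [18.7 18.6] [ 0.49   -0.0711  0.133 ]
side disc [336.  208.5] [11. 22.] [ 0.586  -0.0025  0.133 ]
side tri [356.7 221.5] [19.4 14.8] [ 0.5995 -0.0531  0.133 ]
side bars [294.2 235.2] [15.5 20. ] [ 0.4793 -0.0205  0.133 ]
side cross [314.5 252. ] [19.1 17.7] [ 0.4898 -0.0746  0.133 ]
disc (array([0.59228196, 0.00576286, 0.1230282 ]), np.float64(0.00024242187185026))
tri (array([ 0.6022009 , -0.04956355,  0.12829668]), np.float64(0.0006806208279914887))
bars (array([ 0.48070751, -0.01647202,  0.12824288]), np.float64(0.0015160221466390292))
cross (array([ 0.49112891, -0.07164778,  0.1289578 ]), np.float64(0.001027552389308018))
top [ 0.53987213 -0.03270732] 0.11250725914869124 0.055908485702863574 11.189727220534742 11.124449373297221
side [ 0.53864921 -0.03766959] 0.10998896760099941 0.05377862722385137 10.34561374263817 12.898468723221068
top knob [343.         215.33098592] [  3  13  15  15 142] [ 0.51219094 -0.03835377  0.19      ]
side knob [315.25236593 213.20189274] [  3   7  15  28 317] [ 0.51242751 -0.04013568  0.19      ]
```

View pics/crop.png

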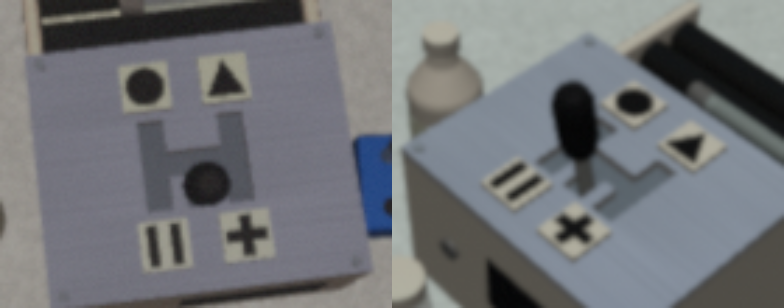

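Mixer centre is about (0.5395, -0.034), yaw 11.15°. Tile spacings came out at 112.5 x 55.9 mm against the expected 112 x 56, and their heights at about 0.128. I approach behind the knob with the fingers shut and the tool aligned to the mixer.

```bash
python3 -m inch '[{"hand":1,"slide":[5,-12.7,0],"yaw":0.1},{"hand":1,"slide":[10,-25.5,0],"yaw":0.25},{"hand":1,"slide":[25,-63.7,0],"yaw":0.54},{"hand":1,"slide":[25,-63.7,0],"yaw":0.54},{"hand":1,"slide":[25,-63.7,0],"yaw":0.54},{"hand":1,"slide":[25,-63.7,0],"yaw":0.54},{"hand":1,"slide":[25,-63.7,0],"yaw":0.54},{"hand":1,"slide":[25,-63.7,0],"yaw":0.54},{"hand":1,"slide":[25,-63.7,0],"yaw":0.54},{"hand":1,"slide":[25,-63.7,0],"yaw":0.54}]'
```

```text
time_s: 1.35
tcp_pos: [0.4398, 0.0044, 0.2923]
ee_rot: [[0.981, 0.194, 0.0], [0.194, -0.981, 0.0], [0.001, -0.0, -1.0]]
wrist_force: [1.5, 0.7, 0.0]
gripper_width: 0.015
```

```bash
cat >> h.py <<'E'
C=np.array([.5395,-.034]);th=np.radians(11.15);EX=np.array([np.cos(th),np.sin(th)]);EY=np.array([-EX[1],EX[0]])
def mix():
    s=sense();d=s["tcp_pos"][:2]-C;f=s["wrist_force"]
    print("tool in mixer mm",np.round([d@EX*1e3,d@EY*1e3,s["tcp_pos"][2]*1e3],1),"F mixer",np.round([f[:2]@EX,f[:2]@EY,f[2]],1),s["time_s"])
E
python3 -m inch '[{"hand":1,"slide":[2.1,-5.4,0],"yaw":0},{"hand":1,"slide":[2.1,-5.4,0],"yaw":0},{"hand":1,"slide":[2.1,-5.4,-4.2],"yaw":0},{"hand":1,"slide":[2.1,-5.4,-4.2],"yaw":0},{"hand":1,"slide":[2.1,-5.4,-4.2],"yaw":0},{"hand":1,"slide":[2.1,-5.4,-4.2],"yaw":0}]'
python3 - <<'E'
from h import *
mix()
i,j=capture("top"),capture("side")
cv2.imwrite("pics/a.png",np.hstack([cv2.resize(i[150:260,270:410],None,fx=2.8,fy=2.8),cv2.resize(j[130:240,250:390],None,fx=2.8,fy=2.8)]))
E
```

```text
time_s: 2.1
tcp_pos: [0.4613, -0.0469, 0.2518]
ee_rot: [[0.981, 0.195, 0.003], [0.195, -0.981, 0.0], [0.003, 0.0, -1.0]]
wrist_force: [-0.2, -0.3, -0.0]
gripper_width: 0.005
tool in mixer mm [-79.2   2.4 251.8] F mixer [-0.3 -0.3 -0. ] 2.1
```

View pics/a.png

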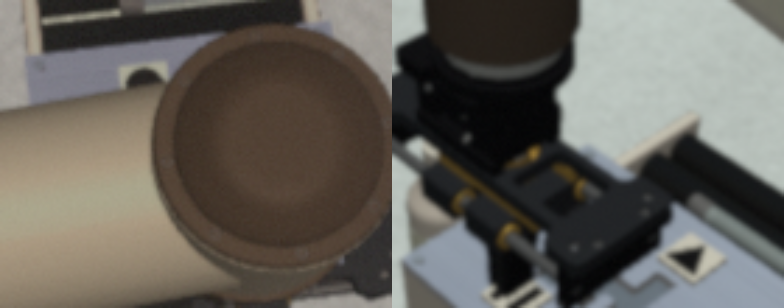

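Arm occludes the top view as expected and nothing is touched (forces about 0). Pushing +x (mixer) gently.

```bash
python3 -m inch '[{"hand":1,"slide":[0.49,-0.15,0],"yaw":0},{"hand":1,"slide":[0.93,-0.07,0],"yaw":0},{"hand":1,"slide":[1.37,0.02,0],"yaw":0},{"hand":1,"slide":[1.81,0.11,0],"yaw":0},{"hand":1,"slide":[2.25,0.19,0],"yaw":0},{"hand":1,"slide":[2.69,0.28,0],"yaw":0},{"hand":1,"slide":[3.13,0.37,0],"yaw":0},{"hand":1,"slide":[3.57,0.45,0],"yaw":0},{"hand":1,"slide":[4.01,0.54,0],"yaw":0},{"hand":1,"slide":[4.45,0.63,0],"yaw":0}]'
python3 -c "from h import *;mix()"
python3 -m inch '[{"hand":1,"slide":[0.3,0.06,0],"yaw":0},{"hand":1,"slide":[0.5,0.1,0],"yaw":0},{"hand":1,"slide":[0.7,0.14,0],"yaw":0},{"hand":1,"slide":[0.7,0.14,0],"yaw":0}]'
python3 -c "from h import *;mix()"
```

```text
time_s: 3.45
tcp_pos: [0.5053, -0.0414, 0.2504]
ee_rot: [[0.981, 0.194, -0.0], [0.194, -0.981, -0.0], [-0.0, 0.0, -1.0]]
wrist_force: [-2.6, -2.5, 2.2]
gripper_width: 0.003
tool in mixer mm [-35.   -0.7 250.4] F mixer [-3.1 -2.   2.2] 3.45
time_s: 3.95
tcp_pos: [0.5121, -0.0398, 0.2501]
ee_rot: [[0.981, 0.194, -0.0], [0.194, -0.981, 0.0], [-0.0, -0.0, -1.0]]
wrist_force: [-2.2, -1.8, 1.2]
gripper_width: 0.008
tool in mixer mm [-28.   -0.4 250.1] F mixer [-2.5 -1.3  1.2] 3.95
```

```bash
python3 -m inch '[{"hand":1,"slide":[0.2,0.04,0],"yaw":0},{"hand":1,"slide":[0.4,0.08,0],"yaw":0},{"hand":1,"slide":[0.4,0.08,0],"yaw":0}]'
python3 -c "from h import *;mix()"
python3 -m inch '[{"hand":1,"slide":[0.15,0.03,0],"yaw":0},{"hand":1,"slide":[0.3,0.06,0],"yaw":0},{"hand":1,"slide":[0.3,0.06,0],"yaw":0}]'
python3 -c "from h import *;mix()"
```

```text
time_s: 4.32
tcp_pos: [0.5162, -0.039, 0.2502]
ee_rot: [[0.981, 0.194, 0.0], [0.194, -0.981, 0.0], [0.0, -0.0, -1.0]]
wrist_force: [-1.7, -1.5, 1.6]
gripper_width: 0.006
tool in mixer mm [-23.8  -0.4 250.2] F mixer [-2.  -1.2  1.6] 4.325
time_s: 4.7
tcp_pos: [0.5192, -0.0384, 0.2502]
ee_rot: [[0.981, 0.194, 0.0], [0.194, -0.981, 0.0], [0.0, -0.0, -1.0]]
wrist_force: [-2.4, -0.5, 1.8]
gripper_width: 0.007
tool in mixer mm [-20.8  -0.4 250.2] F mixer [-2.5 -0.   1.8] 4.7
```

```bash
python3 -m inch '[{"hand":1,"slide":[0.1,0.02,0],"yaw":0},{"hand":1,"slide":[0.15,0.03,0],"yaw":0},{"hand":1,"slide":[0.15,0.03,0],"yaw":0}]'
python3 -c "from h import *;mix()"
```

```text
time_s: 5.08
tcp_pos: [0.5206, -0.0382, 0.2502]
ee_rot: [[0.981, 0.194, -0.0], [0.194, -0.981, 0.0], [-0.0, -0.0, -1.0]]
wrist_force: [-2.4, -0.4, 1.8]
gripper_width: 0.008
tool in mixer mm [-19.4  -0.4 250.2] F mixer [-2.4  0.1  1.8] 5.075
```

```bash
python3 -m inch '[{"hand":1,"slide":[-2.55,-0.5,0],"yaw":0},{"hand":1,"slide":[-2.55,-0.5,0],"yaw":0},{"hand":1,"slide":[-3.48,4.21,0],"yaw":0},{"hand":1,"slide":[-3.48,4.21,0],"yaw":0},{"hand":1,"slide":[-3.48,4.21,0],"yaw":0},{"hand":1,"slide":[1.23,5.14,0],"yaw":0},{"hand":1,"slide":[1.23,5.14,0],"yaw":0},{"hand":1,"slide":[1.23,5.14,0],"yaw":0}]'
python3 - <<'E'
from h import *
mix()
i,j=capture("top"),capture("side")
cv2.imwrite("pics/b.png",np.hstack([cv2.resize(i[150:260,270:410],None,fx=2.8,fy=2.8),cv2.resize(j[150:260,250:390],None,fx=2.8,fy=2.8)]))
E
```

```text
time_s: 6.08
tcp_pos: [0.5327, 0.0126, 0.2496]
ee_rot: [[0.981, 0.193, -0.001], [0.193, -0.981, -0.0], [-0.001, -0.0, -1.0]]
wrist_force: [1.1, 0.0, 0.1]
gripper_width: 0.008
tool in mixer mm [  2.4  47.  249.6] F mixer [ 1.1 -0.2  0.1] 6.075
```

View pics/b.png

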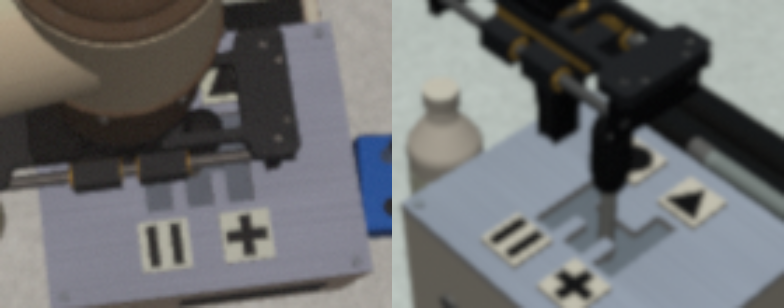

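Side view shows the stem out of the notch in the channel at about (608,220) in the crop, with the fingers on the knob's +y side. Pushing -y.

```bash
python3 -m inch '[{"hand":1,"slide":[0.23,-1.18,0],"yaw":0},{"hand":1,"slide":[0.31,-1.57,0],"yaw":0},{"hand":1,"slide":[0.39,-1.96,0],"yaw":0},{"hand":1,"slide":[0.46,-2.35,0],"yaw":0},{"hand":1,"slide":[0.54,-2.75,0],"yaw":0},{"hand":1,"slide":[0.62,-3.14,0],"yaw":0},{"hand":1,"slide":[0.69,-3.53,0],"yaw":0},{"hand":1,"slide":[0.77,-3.92,0],"yaw":0},{"hand":1,"slide":[0.85,-4.32,0],"yaw":0},{"hand":1,"slide":[0.93,-4.71,0],"yaw":0}]'
python3 -c "from h import *;mix()"
python3 -m inch '[{"hand":1,"slide":[0.04,-0.2,0],"yaw":0},{"hand":1,"slide":[0.08,-0.4,0],"yaw":0},{"hand":1,"slide":[0.1,-0.5,0],"yaw":0},{"hand":1,"slide":[0.1,-0.5,0],"yaw":0}]'
python3 -c "from h import *;mix()"
```

```text
time_s: 7.42
tcp_pos: [0.5422, -0.0341, 0.2502]
ee_rot: [[0.981, 0.194, -0.0], [0.194, -0.981, 0.0], [0.0, -0.0, -1.0]]
wrist_force: [-0.5, 2.3, 0.5]
gripper_width: 0.008
tool in mixer mm [  2.6  -0.6 250.2] F mixer [-0.1  2.4  0.5] 7.425
time_s: 7.92
tcp_pos: [0.5431, -0.039, 0.25]
ee_rot: [[0.981, 0.194, -0.0], [0.194, -0.981, -0.0], [-0.0, 0.0, -1.0]]
wrist_force: [0.5, 1.3, -0.4]
gripper_width: 0.005
tool in mixer mm [  2.5  -5.6 250. ] F mixer [ 0.8  1.2 -0.4] 7.925
```

```bash
python3 -m inch '[{"hand":1,"slide":[0.04,-0.2,0],"yaw":0},{"hand":1,"slide":[0.06,-0.3,0],"yaw":0},{"hand":1,"slide":[0.06,-0.3,0],"yaw":0}]'
python3 -c "from h import *;mix()"
python3 -m inch '[{"hand":1,"slide":[0.02,-0.1,0],"yaw":0},{"hand":1,"slide":[0.04,-0.2,0],"yaw":0},{"hand":1,"slide":[0.04,-0.2,0],"yaw":0}]'
python3 -c "from h import *;mix()"
```

```text
time_s: 8.3
tcp_pos: [0.5436, -0.042, 0.25]
ee_rot: [[0.981, 0.194, -0.001], [0.194, -0.981, -0.0], [-0.001, -0.0, -1.0]]
wrist_force: [-0.9, 1.4, -1.3]
gripper_width: 0.011
tool in mixer mm [  2.5  -8.6 250. ] F mixer [-0.6  1.6 -1.3] 8.3
time_s: 8.68
tcp_pos: [0.5441, -0.044, 0.2502]
ee_rot: [[0.981, 0.194, -0.0], [0.194, -0.981, -0.0], [-0.0, 0.0, -1.0]]
wrist_force: [-0.9, 1.8, -1.1]
gripper_width: 0.006
tool in mixer mm [  2.6 -10.7 250.2] F mixer [-0.5  2.  -1.1] 8.675
```

```bash
python3 -m inch '[{"hand":1,"slide":[0.02,-0.1,0],"yaw":0},{"hand":1,"slide":[0.04,-0.2,0],"yaw":0},{"hand":1,"slide":[0.04,-0.2,0],"yaw":0}]'
python3 -c "from h import *;mix()"
python3 -m inch '[{"hand":1,"slide":[0.02,-0.1,0],"yaw":0},{"hand":1,"slide":[0.04,-0.2,0],"yaw":0},{"hand":1,"slide":[0.04,-0.2,0],"yaw":0}]'
python3 -c "from h import *;mix()"
```

```text
time_s: 9.05
tcp_pos: [0.5446, -0.046, 0.2503]
ee_rot: [[0.981, 0.194, -0.0], [0.194, -0.981, -0.0], [-0.0, 0.0, -1.0]]
wrist_force: [-0.9, 2.4, -0.8]
gripper_width: 0.003
tool in mixer mm [  2.6 -12.8 250.3] F mixer [-0.4  2.5 -0.8] 9.05
time_s: 9.43
tcp_pos: [0.545, -0.048, 0.2503]
ee_rot: [[0.981, 0.194, 0.0], [0.194, -0.981, -0.0], [0.0, 0.0, -1.0]]
wrist_force: [-0.3, 1.3, -1.3]
gripper_width: 0.005
tool in mixer mm [  2.7 -14.8 250.3] F mixer [-0.   1.3 -1.3] 9.425
```

```bash
python3 -m inch '[{"hand":1,"slide":[-0.44,2.26,0],"yaw":0},{"hand":1,"slide":[-0.44,2.26,0],"yaw":0},{"hand":1,"slide":[3.97,3.13,0],"yaw":0},{"hand":1,"slide":[3.97,3.13,0],"yaw":0},{"hand":1,"slide":[3.97,3.13,0],"yaw":0},{"hand":1,"slide":[4.97,-1.97,0],"yaw":0},{"hand":1,"slide":[4.97,-1.97,0],"yaw":0},{"hand":1,"slide":[4.97,-1.97,0],"yaw":0}]'
python3 - <<'E'
from h import *
mix()
i,j=capture("top"),capture("side")
cv2.imwrite("pics/c.png",np.hstack([cv2.resize(i[150:260,270:410],None,fx=2.8,fy=2.8),cv2.resize(j[150:260,250:390],None,fx=2.8,fy=2.8)]))
E
```

```text
time_s: 10.42
tcp_pos: [0.594, -0.068, 0.2504]
ee_rot: [[0.981, 0.193, -0.0], [0.193, -0.981, 0.0], [-0.0, -0.0, -1.0]]
wrist_force: [0.2, 0.2, 0.4]
gripper_width: 0.006
tool in mixer mm [ 46.9 -43.9 250.4] F mixer [0.2 0.2 0.4] 10.425
```

View pics/c.png

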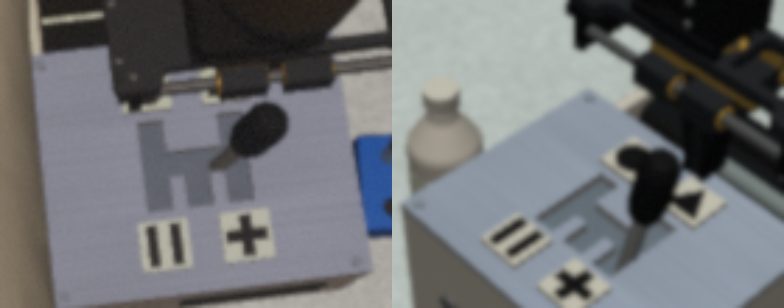

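Run:
```python
from h import *
i,j=capture("top"),capture("side")
P=[]
for n,im,(u,v),r in(("top",i,(363,196),(11,12)),("side",j,(343,217),(13,18))):
    c=im[v-r[1]:v+r[1],u-r[0]:u+r[0]].max(2)<45
    nl,l,st,ce=cv2.connectedComponentsWithStats(c.astype(np.uint8));k=1+np.argmax(st[1:,4]);P.append(ce[k]+[u-r[0],v-r[1]]);print(P[-1],st[k])
p,e=tri(*P);d=p[:2]-C;print("knob mixer",d@EX,d@EY,p[2],e)
K=np.array([d@EX,d@EY,p[2]-.01]);print("len",np.linalg.norm(K),"stem",K*115/185)
```

```text
[361.73360656 196.02868852] [  1   3  19  19 244]
[342.39185751 215.28244275] [  1   4  25  28 393]
knob mixer 0.003331980720431284 -0.03734114483577963 0.19035080072895172 0.000471573632161179
len 0.18420606536360862 stem [ 0.00207123 -0.02321206  0.11210996]
```

The tracked knob gives lever length 184 mm (185 expected) and a stem at y ≈ -23. That is probably just short of the column, so I push -y a little further.

```bash
python3 -m inch '[{"hand":1,"slide":[-1.0,5.1,0],"yaw":0},{"hand":1,"slide":[-1.0,5.1,0],"yaw":0},{"hand":1,"slide":[-1.0,5.1,0],"yaw":0},{"hand":1,"slide":[-5.32,4.25,0],"yaw":0},{"hand":1,"slide":[-5.32,4.25,0],"yaw":0},{"hand":1,"slide":[-5.32,4.25,0],"yaw":0},{"hand":1,"slide":[-5.05,2.9,0],"yaw":0},{"hand":1,"slide":[-4.93,2.29,0],"yaw":0},{"hand":1,"slide":[-4.93,2.29,0],"yaw":0}]'
python3 -c "from h import *;mix()"
python3 -m inch '[{"hand":1,"slide":[0.04,-0.2,0],"yaw":0},{"hand":1,"slide":[0.08,-0.4,0],"yaw":0},{"hand":1,"slide":[0.1,-0.5,0],"yaw":0},{"hand":1,"slide":[0.1,-0.5,0],"yaw":0}]'
python3 -c "from h import *;mix()"
python3 -m inch '[{"hand":1,"slide":[0.02,-0.1,0],"yaw":0},{"hand":1,"slide":[0.04,-0.2,0],"yaw":0},{"hand":1,"slide":[0.04,-0.2,0],"yaw":0}]'
python3 -c "from h import *;mix()"
```

```text
time_s: 11.75
tcp_pos: [0.5457, -0.0454, 0.2499]
ee_rot: [[0.981, 0.193, -0.0], [0.193, -0.981, -0.0], [-0.0, 0.0, -1.0]]
wrist_force: [-0.7, -0.7, -0.6]
gripper_width: 0.008
tool in mixer mm [  3.9 -12.4 249.9] F mixer [-0.8 -0.5 -0.6] 11.75
time_s: 12.25
tcp_pos: [0.5463, -0.0494, 0.25]
ee_rot: [[0.981, 0.194, -0.0], [0.194, -0.981, 0.0], [-0.0, -0.0, -1.0]]
wrist_force: [0.0, 2.0, -0.9]
gripper_width: 0.003
tool in mixer mm [  3.7 -16.4 250. ] F mixer [ 0.4  1.9 -0.9] 12.25
time_s: 12.62
tcp_pos: [0.5467, -0.0517, 0.2502]
ee_rot: [[0.981, 0.194, -0.0], [0.194, -0.981, 0.0], [-0.0, -0.0, -1.0]]
wrist_force: [-0.2, 1.5, -1.4]
gripper_width: 0.008
tool in mixer mm [  3.7 -18.8 250.2] F mixer [ 0.1  1.5 -1.4] 12.625
```

```bash
python3 -m inch '[{"hand":1,"slide":[0.02,-0.1,0],"yaw":0},{"hand":1,"slide":[0.05,-0.25,0],"yaw":0},{"hand":1,"slide":[0.05,-0.25,0],"yaw":0}]'
python3 -c "from h import *;mix()"
python3 -m inch '[{"hand":1,"slide":[0.02,-0.1,0],"yaw":0},{"hand":1,"slide":[0.03,-0.15,0],"yaw":0},{"hand":1,"slide":[0.03,-0.15,0],"yaw":0}]'
python3 -c "from h import *;mix()"
```

```text
time_s: 13.0
tcp_pos: [0.5472, -0.0543, 0.2503]
ee_rot: [[0.981, 0.194, -0.0], [0.194, -0.981, -0.0], [-0.0, 0.0, -1.0]]
wrist_force: [0.1, 1.6, -1.2]
gripper_width: 0.003
tool in mixer mm [  3.7 -21.4 250.3] F mixer [ 0.4  1.5 -1.2] 13.0
time_s: 13.38
tcp_pos: [0.5475, -0.0555, 0.2501]
ee_rot: [[0.981, 0.194, -0.0], [0.194, -0.981, 0.0], [-0.0, -0.0, -1.0]]
wrist_force: [-1.3, 3.9, -2.2]
gripper_width: 0.003
tool in mixer mm [  3.7 -22.6 250.1] F mixer [-0.5  4.  -2.2] 13.375
```

Force is rising (4 N), so the column's outer side is reached. Going round to the +x side and checking.

```bash
python3 -m inch '[{"hand":1,"slide":[-0.52,2.65,0],"yaw":0},{"hand":1,"slide":[-0.52,2.65,0],"yaw":0},{"hand":1,"slide":[3.8,3.5,0],"yaw":0},{"hand":1,"slide":[3.8,3.5,0],"yaw":0},{"hand":1,"slide":[3.8,3.5,0],"yaw":0},{"hand":1,"slide":[4.78,-1.5,0],"yaw":0},{"hand":1,"slide":[4.78,-1.5,0],"yaw":0},{"hand":1,"slide":[4.78,-1.5,0],"yaw":0}]'
cat > k.py <<'E'
from h import *
import sys
def knob(a,b):
    i,j=capture("top"),capture("side");P=[]
    for n,im,(u,v),r in(("top",i,a,(13,13)),("side",j,b,(14,18))):
        c=im[v-r[1]:v+r[1],u-r[0]:u+r[0]].max(2)<45
        nl,l,st,ce=cv2.connectedComponentsWithStats(c.astype(np.uint8));k=1+np.argmax(st[1:,4]);P.append(ce[k]+[u-r[0],v-r[1]]);print(P[-1],st[k])
    p,e=tri(*P);d=p[:2]-C;K=np.array([d@EX,d@EY,p[2]-.01]);print("knob mixer",K,"err",e,"len",np.linalg.norm(K),"stem",K*115/185)
mix();a=list(map(int,sys.argv[1:]));knob(a[:2],a[2:])
E
python3 k.py 366 195 348 219
```

```text
time_s: 14.38
tcp_pos: [0.5947, -0.0712, 0.2504]
ee_rot: [[0.981, 0.193, -0.0], [0.193, -0.981, -0.0], [-0.0, 0.0, -1.0]]
wrist_force: [-0.2, 0.7, -0.0]
gripper_width: 0.006
tool in mixer mm [ 47.  -47.2 250.4] F mixer [-0.   0.7 -0. ] 14.375
[365.70817121 195.74319066] [  3   5  21  18 257]
[347.80842105 215.99789474] [  0   0  28  32 475]
knob mixer [ 0.00460761 -0.0456719   0.18281792] err 0.005604917847837372 len 0.18849282156802943 stem [ 0.00286419 -0.02839064  0.11364357]
```

Stem is now at y ≈ -28, in line with the slot. Pushing -x.

```bash
python3 -m inch '[{"hand":1,"slide":[-1.67,-0.33,0],"yaw":0},{"hand":1,"slide":[-2.06,-0.41,0],"yaw":0},{"hand":1,"slide":[-2.45,-0.48,0],"yaw":0},{"hand":1,"slide":[-2.75,-0.54,0],"yaw":0},{"hand":1,"slide":[-3.04,-0.6,0],"yaw":0},{"hand":1,"slide":[-3.04,-0.6,0],"yaw":0}]'
python3 -c "from h import *;mix()"
python3 -m inch '[{"hand":1,"slide":[-0.3,-0.06,0],"yaw":0},{"hand":1,"slide":[-0.6,-0.12,0],"yaw":0},{"hand":1,"slide":[-0.9,-0.18,0],"yaw":0},{"hand":1,"slide":[-0.9,-0.18,0],"yaw":0}]'
python3 -c "from h import *;mix()"
```

```text
time_s: 15.22
tcp_pos: [0.5652, -0.0766, 0.2506]
ee_rot: [[0.981, 0.194, 0.001], [0.194, -0.981, 0.0], [0.001, -0.0, -1.0]]
wrist_force: [2.1, 2.1, 1.0]
gripper_width: 0.006
tool in mixer mm [ 17.  -46.7 250.6] F mixer [2.5 1.6 1. ] 15.225
time_s: 15.72
tcp_pos: [0.5556, -0.0786, 0.2503]
ee_rot: [[0.981, 0.194, -0.0], [0.194, -0.981, -0.0], [-0.0, 0.0, -1.0]]
wrist_force: [1.6, 1.6, 0.9]
gripper_width: 0.001
tool in mixer mm [  7.2 -46.9 250.3] F mixer [1.9 1.2 0.9] 15.725
```

```bash
python3 -m inch '[{"hand":1,"slide":[-0.3,-0.06,0],"yaw":0},{"hand":1,"slide":[-0.6,-0.12,0],"yaw":0},{"hand":1,"slide":[-0.9,-0.18,0],"yaw":0},{"hand":1,"slide":[-0.9,-0.18,0],"yaw":0}]'
python3 -c "from h import *;mix()"
python3 -m inch '[{"hand":1,"slide":[-0.2,-0.04,0],"yaw":0},{"hand":1,"slide":[-0.4,-0.08,0],"yaw":0},{"hand":1,"slide":[-0.6,-0.12,0],"yaw":0},{"hand":1,"slide":[-0.6,-0.12,0],"yaw":0}]'
python3 -c "from h import *;mix()"
```

```text
time_s: 16.23
tcp_pos: [0.5465, -0.0803, 0.25]
ee_rot: [[0.981, 0.194, -0.001], [0.194, -0.981, 0.0], [-0.001, -0.0, -1.0]]
wrist_force: [2.0, 1.5, 0.3]
gripper_width: 0.011
tool in mixer mm [ -2.1 -46.8 250. ] F mixer [2.2 1.1 0.3] 16.225
time_s: 16.73
tcp_pos: [0.5407, -0.0816, 0.2501]
ee_rot: [[0.981, 0.194, -0.001], [0.194, -0.981, -0.0], [-0.001, 0.0, -1.0]]
wrist_force: [1.9, 0.7, -0.7]
gripper_width: 0.008
tool in mixer mm [ -8.  -46.9 250.1] F mixer [ 2.   0.3 -0.7] 16.725
```

Small steps until the hard stop shows.

```bash
python3 -m inch '[{"hand":1,"slide":[-0.1,-0.02,0],"yaw":0},{"hand":1,"slide":[-0.2,-0.04,0],"yaw":0},{"hand":1,"slide":[-0.2,-0.04,0],"yaw":0}]'
python3 -c "from h import *;mix()"
python3 -m inch '[{"hand":1,"slide":[-0.1,-0.02,0],"yaw":0},{"hand":1,"slide":[-0.2,-0.04,0],"yaw":0},{"hand":1,"slide":[-0.2,-0.04,0],"yaw":0}]'
python3 -c "from h import *;mix()"
python3 -m inch '[{"hand":1,"slide":[-0.1,-0.02,0],"yaw":0},{"hand":1,"slide":[-0.1,-0.02,0],"yaw":0}]'
python3 -c "from h import *;mix()"
```

```text
time_s: 17.1
tcp_pos: [0.5389, -0.082, 0.2502]
ee_rot: [[0.981, 0.194, -0.0], [0.194, -0.981, -0.0], [-0.0, 0.0, -1.0]]
wrist_force: [1.6, 0.8, -1.3]
gripper_width: 0.008
tool in mixer mm [ -9.9 -46.9 250.2] F mixer [ 1.7  0.5 -1.3] 17.1
time_s: 17.48
tcp_pos: [0.5369, -0.0823, 0.2503]
ee_rot: [[0.981, 0.194, 0.0], [0.194, -0.981, -0.0], [0.0, 0.0, -1.0]]
wrist_force: [2.6, 0.7, -1.3]
gripper_width: 0.0
tool in mixer mm [-11.9 -46.9 250.3] F mixer [ 2.7  0.2 -1.3] 17.475
time_s: 17.73
tcp_pos: [0.5362, -0.0825, 0.2503]
ee_rot: [[0.981, 0.194, 0.001], [0.194, -0.981, 0.0], [0.001, 0.0, -1.0]]
wrist_force: [3.4, 1.0, -1.8]
gripper_width: 0.0
tool in mixer mm [-12.6 -46.9 250.3] F mixer [ 3.6  0.3 -1.8] 17.725
```

```bash
python3 -m inch '[{"hand":1,"slide":[-0.1,-0.02,0],"yaw":0},{"hand":1,"slide":[-0.1,-0.02,0],"yaw":0}]'
python3 -c "from h import *;mix()"
python3 -m inch '[{"hand":1,"slide":[-0.1,-0.02,0],"yaw":0},{"hand":1,"slide":[-0.1,-0.02,0],"yaw":0}]'
python3 -c "from h import *;mix()"
```

```text
time_s: 17.98
tcp_pos: [0.5356, -0.0825, 0.2504]
ee_rot: [[0.981, 0.194, 0.002], [0.194, -0.981, 0.0], [0.002, 0.0, -1.0]]
wrist_force: [5.1, 1.3, -1.6]
gripper_width: 0.002
tool in mixer mm [-13.2 -46.9 250.4] F mixer [ 5.2  0.3 -1.6] 17.975
time_s: 18.23
tcp_pos: [0.5352, -0.0826, 0.2506]
ee_rot: [[0.981, 0.194, 0.004], [0.194, -0.981, 0.0], [0.004, 0.0, -1.0]]
wrist_force: [5.7, 0.8, -2.6]
gripper_width: 0.007
tool in mixer mm [-13.7 -46.9 250.6] F mixer [ 5.7 -0.3 -2.6] 18.225
```

Stalled at the hard stop (force rising, tool lagging). Backing off and checking.

```bash
python3 -m inch '[{"hand":1,"slide":[3,0.6,0],"yaw":0},{"hand":1,"slide":[6.9,1.3,0],"yaw":0},{"hand":1,"slide":[6.9,1.3,0],"yaw":0},{"hand":1,"slide":[6.9,1.3,5],"yaw":0},{"hand":1,"slide":[6.9,1.3,10],"yaw":0},{"hand":1,"slide":[6.9,1.3,10],"yaw":0},{"hand":1,"slide":[6.9,1.3,10],"yaw":0}]'
python3 - <<'E'
from h import *
mix()
i,j=capture("top"),capture("side")
cv2.imwrite("pics/d.png",np.hstack([i[80:310,200:520],j[150:380,230:550]]))
E
```

```text
time_s: 19.1
tcp_pos: [0.6013, -0.0702, 0.3496]
ee_rot: [[0.981, 0.193, -0.003], [0.193, -0.981, 0.0], [-0.003, -0.001, -1.0]]
wrist_force: [0.6, 0.5, -0.4]
gripper_width: 0.004
tool in mixer mm [ 53.6 -47.4 349.6] F mixer [ 0.7  0.4 -0.4] 19.1
```

View pics/d.png

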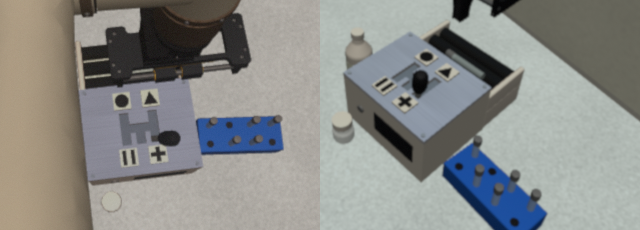

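```bash
python3 k.py 369 217 330 230
```

```text
tool in mixer mm [ 54.  -47.4 348.6] F mixer [ 0.9 -0.4  0.3] 19.2
[368.42918455 217.92703863] [  2   8  21  13 233]
[329.50724638 232.00724638] [  7   9  15  24 276]
knob mixer [-0.03602797 -0.04465539  0.17163685] err 0.0009350793157709518 len 0.18097327668452337 stem [-0.02239577 -0.02775876  0.10669318]
```

Stem is at (-22.4, -27.8) mm against (-23, -27) expected at the slot end. Its distance to the tile is about 33.6 mm, under the 36.5 limit.

```bash
python3 -c "
from station import *
finish_job();print(sense()['time_s'])"
```

```text
the job is handed in; nothing more can be done
the job is handed in; nothing more can be done
```

The lever is in the slot at the cross tile (robot side, right), and the job is handed in. It was at 19.2 s of the 54 s allowed at my last check; `finish_job` gives no verdict.

**What I did:** with the fingers shut, I pushed the knob out of the park notch, across the channel and down the slot until it met the hard stop. No reading of the wrist force passed 6 N, though I only read it at the end of each move.

**Last checks:**
- **Lever position:** the camera puts the stem at (-22.4, -27.8) mm in the mixer's frame. That is about 33.6 mm from the middle of the cross tile; the limit is 36.5 mm. The lever length in that measurement came out at 181 mm instead of 185 mm, about what I'd expect from the camera accuracy.
- **Robot clear:** the gripper is about 10 cm above the pushing height, with wrist force near zero.
- **Surroundings:** the rack, bottle, jar and tube looked unmoved in the last picture. I did not measure their positions.

**One check that disagreed:** after the first sideways push, the camera put the stem at y = -23 mm, just short of the column. I pushed again and confirmed it at -28 mm before going on. That second reading was rougher: the two camera rays missed each other by 5.6 mm. The final reading agreed with it.

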